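Feel two tins for blown lids

ROBOT

A 7-joint arm with a two-finger parallel gripper is mounted at the origin on a cart in front of the work surface, level with it; the furniture and walls round the work are solid. World frame = base frame: x ahead of the robot, y to its left, z up, the work surface at z = 0. Lengths are in mm, angles in rad, forces in N, time in s.
With the tool pointing down it reaches from about 350 to 775 mm from the base axis. Payload 3.1 kg.
Tool frame: the origin (TCP) lies midway between the tips of the shut fingers; the grasp point (between the pads) lies 19 mm behind it; z points along the fingers, y is the line along which they close (so a half turn about z gives the same grasp; the last joint's range is limited). The gripper opens to 85 mm and grips with 20 to 120 N. Pads are 22 mm wide; open, the fingers measure 114 mm over their backs; the gripper's body (76 mm by 85 mm) begins 54 mm behind the grasp point. The pads swing forward as they close: fully open they stand 13 mm farther back than shut.
Start: joints at [1.071, 0.311, 0.014, 1.512, -0.004, 1.319, -0.027], TCP at [243.12, -493.366, 231.304] pointing down, gripper open.
Joint ranges: [-2.7, 2.7], [-0.3, 1.91], [-1.27, 1.3], [0.12, 2.57], [-1.44, 4.58], [0.2, 2.03], [-3.05, 3.05]. Speed limits (rad/s): [2.79, 2.79, 3.14, 3.14, 3.14, 3.14, 3.14].

INTERFACE

Orientations are given as a rotation vector (axis times angle).
In Python, from bench import monitor, cams, order gives the robot as it stands.
- The arm moves only by the shell command python3 -m pendant 'ROWS' [FORCE]. ROWS is JSON, a list of rows, each a list of 7 numbers: the gripper's target within -1 to 1 (shut at 1, half-way at 0, fully open at -1), then the shift along the world's x, y, z in mm, then the turn, a rotation vector about the world's x, y, z in rad. In form: [[hand, dx, dy, dz, rx, ry, rz], ...]. A call has exactly 10 rows; each row shifts and turns the commanded pose from where the row before left it; what a row does not reach is not made up. A row lasts 1/10 s, in which the tool goes at most 50 mm and 8.59 degrees, less where a joint would pass 70% of its speed; a pose out of reach is approached as far as the arm can. A call with a gripper value outside its range is refused whole. The fingers move at their own pace and stop on an object; FORCE is the grip in N (left out, the last holds). Time passes only in rows, so rows that do not move let the fingers close, or fill a call up. It gives the time, the measured TCP pose, the force, the opening and the grip force at its end, in the units of the state.
- monitor.state(): the state, without advancing time (a new reading comes with each control period).
- cams.capture(name): name is "scene" or "top"; returns a dict with "frame" (420x560x3 uint8, red, green, blue), "intrinsics" (3x3 intrinsics, pixels), "rvec" (rotation vector, rad) and "tvec" (3), from world to camera coordinates, as OpenCV has them. Camera axes: x right, y down, z forward; pixel columns grow to the right and rows downward; lengths in mm; the calibration is good to about 2 mm. A picture is of the moment at which its call begins. There is no depth.
- order.close_job(): hands the job in; it is judged then, once.
The state is a dict: "time_s": time; "qpos": joint angles; "dq": joint speeds; "joint_efforts": joint torques, N m; "tool_pos": TCP position; "tool_rot": TCP orientation; "ft_force": force on the tool from outside, world axes, zero at the start; "wrist_torque": the same for the moment, N m; "gripper_width": finger opening in mm; "grip_force": force on a finger pad.
Only numpy, scipy, OpenCV 4.12 (cv2) and the standard library are available. Lean on these libraries where they do the work, as an engineer would, in place of code of your own. Each camera call takes 0.05 s, during which the arm holds its last target. There are 200 camera calls.

TASK

Check the two round food tins that stand among the jars in the nearer half of the stall table (not the stock along its far edge) for blown lids: with the fingertips, from above, press lightly and for a moment on the domed middle of the squat tin's lid so that it gives a little, let it spring back, then do the same on the tall tin's lid, and withdraw upward. Only touch the tins, never push them away, grip or lift them, and do not touch any of the jars standing among them.

Things in the scene. Friction and masses are not known exactly. Their poses are not given: they have to be found in the camera images.
- squat_tin: the squat round food tin, 75 mm across and 58 mm tall, the lowest of the seven round containers in the nearer half of the table (a like tin stands with the stock along the far edge, over 0.85 m from the robot: it is no part of the task); loose, about 0.25 kg, rigid; origin at the centre of its underside, z up
- squat_dome_top (a point): top of the slightly domed round panel in the middle of the squat tin's lid: bare metal, 54 mm across, 6 mm high over the flat rim part of the lid, so its top starts 64 mm above the table; moves down with the panel
- squat_dome (a joint): how far that panel is pressed down (m): 0 domed, as it starts; 0.005 at its stop, about flat. It springs: about 1.6 N per mm, 8 N at its stop, and comes back up by itself; 1 mm and more counts as pressed
- tall_tin: the tall round food tin, 75 mm across and 110 mm tall, straight-sided, the tallest of the seven round containers in the nearer half of the table (a like tin stands with the stock along the far edge, over 0.85 m from the robot: it is no part of the task); loose, about 0.5 kg, rigid; origin at the centre of its underside, z up
- tall_dome_top (a point): top of the slightly domed round panel in the middle of the tall tin's lid: bare metal, 54 mm across, 6 mm high over the flat rim part of the lid, so its top starts 116 mm above the table; moves down with the panel
- tall_dome (a joint): how far that panel is pressed down (m): 0 domed, as it starts; 0.005 at its stop, about flat. It springs: about 1.6 N per mm, 8 N at its stop, and comes back up by itself; 1 mm and more counts as pressed
- jar_a: bystander: 76 mm across, 90 mm tall, dark jar with a flat screw lid; loose, about 0.3 kg; origin at the centre of its underside. Not to be touched
- jar_b: bystander: 74 mm across, 84 mm tall, dark jar with a flat screw lid; loose, about 0.3 kg; origin at the centre of its underside. Not to be touched
- jar_c: bystander: 64 mm across, 90 mm tall, slim jar with a flat screw lid; loose, about 0.3 kg; origin at the centre of its underside. Not to be touched
- jar_d: bystander: 74 mm across, 84 mm tall, clear glass jar with a flat screw lid; loose, about 0.3 kg; origin at the centre of its underside. Not to be touched
- jar_e: bystander: 68 mm across, 84 mm tall, clear glass jar with a flat screw lid; loose, about 0.3 kg; origin at the centre of its underside. Not to be touched
Things that resemble listed ones, but are neither listed nor needed, are in the scene too. What is shaped like the squat_tin but blue or purple is not meant.

How it is judged:
By the outcome, as a careful person would: the job done as asked, in the order asked, and still so for the second after the job is handed in, with the robot touching nothing.
It also fails if it takes over 48 s, if anything falls off the work surface, if the arm or the gripper's body presses on something with over 40 N, if the wrist force passes 120 N, or if a joint passes its speed limit or range.

## Working session

There is one attempt and no reset: what is moved stays moved. The work goes in short steps, Python scripts to look and compute and a shell command to move; the robot and the scene stay as the last step left them, time stands still between calls to the robot, and variables do not carry over. Pictures are saved under pics/ and viewed, at most 10 in all, crops included, and the job is handed in when it is done.

```bash
mkdir -p pics; python3 - <<'E'
from bench import monitor,cams
import cv2,numpy as np,pickle
s=monitor.state();print(s)
for n in("scene","top"):
    c=cams.capture(n);pickle.dump(c,open(f'pics/{n}.pkl','wb'))
    cv2.imwrite(f'pics/{n}.png',cv2.resize(c['frame'][...,::-1],(800,600),interpolation=cv2.INTER_CUBIC))
    R=cv2.Rodrigues(c['rvec'])[0];print(n,c['intrinsics'],-R.T@c['tvec'],R)
E
```

```text
{'time_s': 0.0, 'qpos': array([ 1.07132458,  0.31175122,  0.01400915,  1.51307342, -0.00439951,
        1.3192021 , -0.02720671]), 'dq': array([ 0.00035249,  0.00267008, -0.000142  ,  0.00083016, -0.00080004,
       -0.00129544,  0.00100679]), 'joint_efforts': array([-2.12961199e-04, -3.79916632e+01,  1.45784821e-01, -2.30589187e+01,
        1.21436524e-02,  1.36615627e-02,  3.05312221e-05]), 'tool_pos': array([ 242.74819023, -492.7080033 ,  230.20049235]), 'tool_rot': array([-3.05738539e+00, -7.12361056e-01,  1.01397884e-03]), 'ft_force': array([ 0.13188579, -0.89088311,  0.12749475]), 'wrist_torque': array([-0.02350833, -0.02471934, -0.00713548]), 'grip_force': 0.0, 'gripper_width': 85.53719632698676}
scene [[517.08216648   0.         269.94466956]
 [  0.         517.08216648 211.68645896]
 [  0.           0.           1.        ]] [ -63.70405787  784.29425301 1058.34114425] [[-0.81902334 -0.57356831 -0.01483797]
 [-0.39878077  0.58764921 -0.70401868]
 [ 0.41252233 -0.57069063 -0.71002643]]
top [[496.62785065   0.         271.76082595]
 [  0.         496.62785065 210.67399273]
 [  0.           0.           1.        ]] [ 381.12557175  -11.95857898 1746.4073337 ] [[-0.01812354 -0.9997937  -0.00916991]
 [-0.99710852  0.01875029 -0.07364119]
 [ 0.07379794  0.00780875 -0.99724264]]
```

View pics/scene.png

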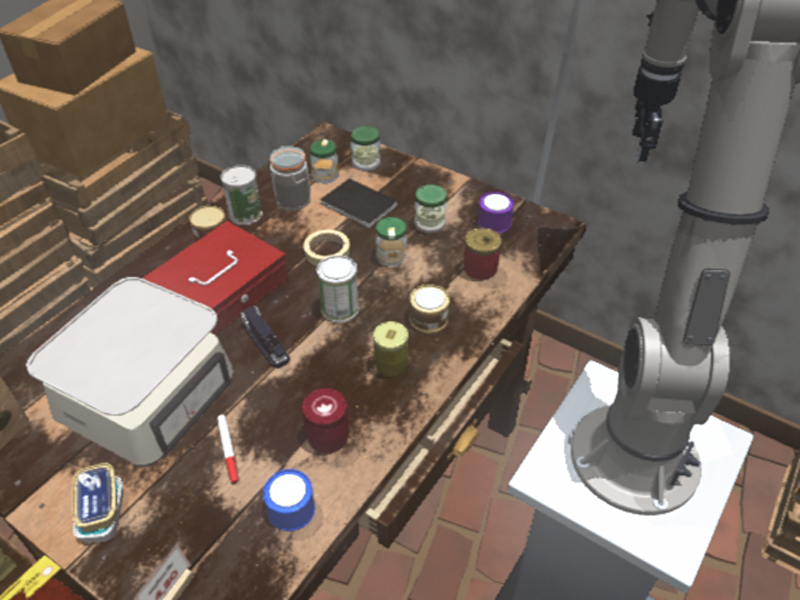

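View pics/top.png

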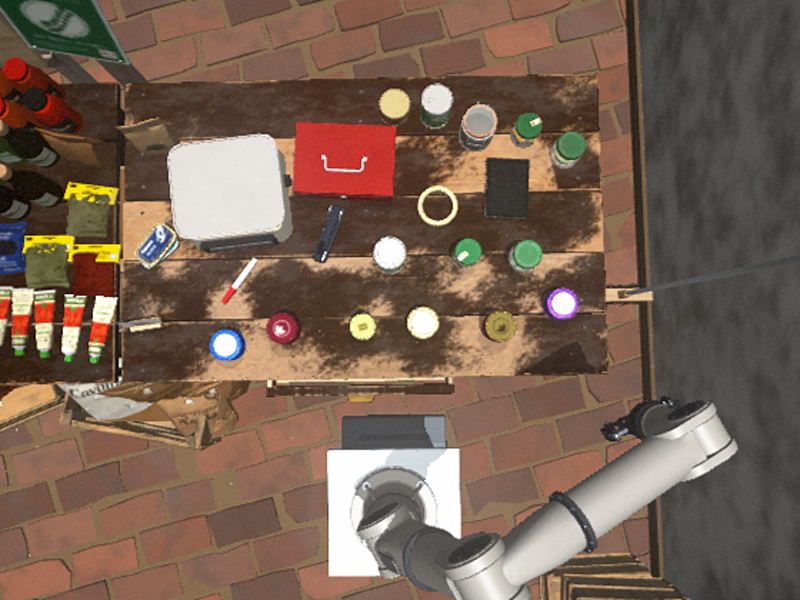

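The scene view shows a squat metal tin at (430,303), matching top (423,322), and a tall tin at (337,268), matching top (389,254). There are five jars: red, olive, brown and two with green lids.

Squat candidates in the scene view:
- Cream-lidded tin at (430,303)
- Blue tin at (289,498) and purple tin at (496,210), both excluded by colour
- Far tin at (208,222), which is stock

The one at (430,303) fits. For the tall tin, (337,268) is in the nearer half, while (241,195) is far stock.

I'll confirm both in one enlarged crop.

```bash
python3 - <<'E'
import cv2,numpy as np,pickle
o=[]
for n,(u,v) in(("scene",(212,165)),("top",(240,155))):
    f=pickle.load(open(f'pics/{n}.pkl','rb'))['frame'][v:v+100,u:u+110] if n=="scene" else pickle.load(open(f'pics/{n}.pkl','rb'))['frame'][v:v+100,u:u+80]
    o.append(cv2.resize(f[...,::-1],None,fx=4,fy=4,interpolation=cv2.INTER_CUBIC))
cv2.imwrite('pics/crop.png',np.hstack(o))
E
```

```text
(no output)
```

View pics/crop.png

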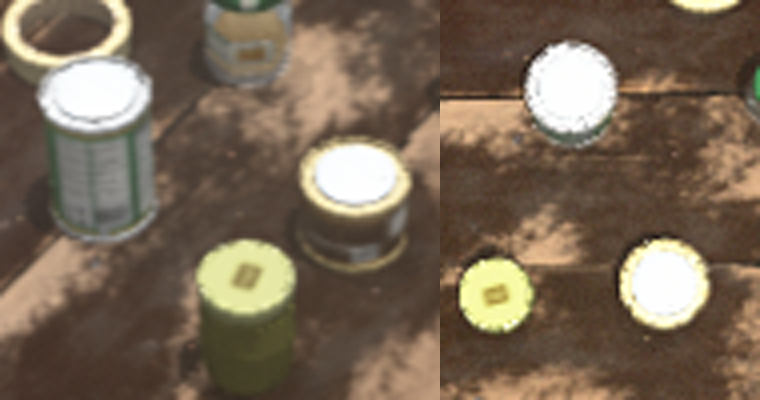

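The crop confirms the domed white-metal lids: squat dome at scene crop (355,174) and top crop (664,284), tall lid at (97,92) and (571,86). Next I'll triangulate them.

```bash
cat >h.py <<'E'
import cv2,numpy as np,pickle
C={n:pickle.load(open(f'pics/{n}.pkl','rb')) for n in('scene','top')}
def ray(n,p):
    c=C[n];R=cv2.Rodrigues(c['rvec'])[0];o=-R.T@c['tvec']
    return o,R.T@np.linalg.solve(c['intrinsics'],[*p,1])
def atz(n,p,z):
    o,d=ray(n,p);return o+d*(z-o[2])/d[2]
def tri(a,b):
    P=[C[n]['intrinsics']@np.c_[cv2.Rodrigues(C[n]['rvec'])[0],C[n]['tvec']] for n in('scene','top')]
    X=cv2.triangulatePoints(*P,np.array(a,float),np.array(b,float)).ravel();return X[:3]/X[3]
E
python3 - <<'E'
from h import *
np.set_printoptions(precision=1,suppress=True)
k=.375
for n,a,b,z in(('squat',(355,174),(664,284),64),('tall',(97,92),(571,86),115)):
    a=(a[0]/4+212-k,a[1]/4+165-k);b=((b[0]-440)/4+240-k,b[1]/4+155-k)
    print(n,tri(a,b),atz('scene',a,z),atz('top',b,z))
for n,p,z in(('olive',(362,326),90),('red',(284,327),90),('brown',(500,326),84),('g1',(467,251),84),('g2',(526,254),84)):
    print(n,atz('top',(p[0]*.7-.15,p[1]*.7-.15),z))
E
```

```text
squat [454.9 -78.2  58.4] [453.2 -72.7  64. ] [453.3 -78.7  64. ]
tall [617.7  -3.1 108. ] [612.9   2.8 115. ] [616.5  -3.3 115. ]
olive [446.7  63.8  90. ]
red [447.8 246.3  90. ]
brown [ 441.  -258.9   84. ]
g1 [ 619.4 -186.4   84. ]
g2 [ 609.5 -325.1   84. ]
```

```bash
python3 -m pendant '[[1,10,20,0,0,0,0],[1,20,40,0,0,0,0],[1,20,40,0,0,0,0],[1,20,40,0,0,0,0],[1,20,40,0,0,0,0],[1,20,40,0,0,0,0],[1,20,40,0,0,0,0],[1,20,40,0,0,0,0],[1,20,40,0,0,0,0],[1,10,20,0,0,0,0]]' 20
python3 -m pendant '[[1,15,28,-5,0,0,0],[1,15,28,-10,0,0,0],[1,0,0,-15,0,0,0],[1,0,0,-15,0,0,0],[1,0,0,-15,0,0,0],[1,0,0,-15,0,0,0],[1,0,0,-15,0,0,0],[1,0,0,-15,0,0,0],[1,0,0,-5,0,0,0],[1,0,0,0,0,0,0]]'
```

```text
time_s: 1.1
tool_pos: [424.3, -128.4, 231.1]
tool_rot: [-3.055, -0.722, -0.001]
ft_force: [-0.1, -0.4, -0.6]
gripper_width: -0.1
grip_force: 0.0
time_s: 2.1
tool_pos: [452.2, -77.3, 120.5]
tool_rot: [-3.059, -0.713, 0.004]
ft_force: [0.0, -0.4, -0.5]
gripper_width: -0.1
grip_force: 0.0
```

```bash
python3 -m pendant '[[1,0,0,-8,0,0,0],[1,0,0,-10,0,0,0],[1,0,0,-10,0,0,0],[1,0,0,-6,0,0,0],[1,0,0,-4,0,0,0],[1,0,0,-4,0,0,0],[1,0,0,-2,0,0,0],[1,0,0,-2,0,0,0],[1,0,0,0,0,0,0],[1,0,0,0,0,0,0]]'
python3 - <<'E'
from bench import cams
import cv2
f=cams.capture('scene')['frame'][130:250,220:360,::-1]
cv2.imwrite('pics/a.png',cv2.resize(f,None,fx=4,fy=4,interpolation=cv2.INTER_CUBIC))
E
```

```text
time_s: 3.1
tool_pos: [453.3, -77.4, 75.5]
tool_rot: [3.059, 0.713, 0.001]
ft_force: [-0.2, -0.4, -0.4]
gripper_width: 0.2
grip_force: 0.0
```

View pics/a.png

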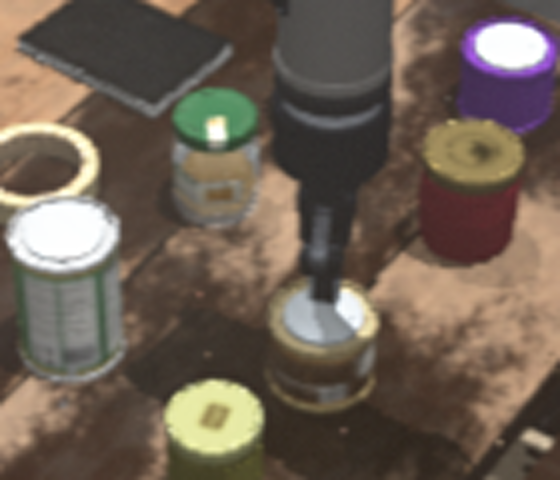

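The tip at (325,300) hangs about 12 mm over the dome centre at (323,314), so it is aligned. Now I'll press.

```bash
python3 -m pendant '[[1,0,0,-3,0,0,0],[1,0,0,-3,0,0,0],[1,0,0,-2,0,0,0],[1,0,0,-1,0,0,0],[1,0,0,-1,0,0,0],[1,0,0,-1,0,0,0],[1,0,0,-1,0,0,0],[1,0,0,-0.5,0,0,0],[1,0,0,0,0,0,0],[1,0,0,0,0,0,0]]'
```

```text
time_s: 4.15
tool_pos: [453.2, -77.4, 62.9]
tool_rot: [3.06, 0.713, 0.0]
ft_force: [-0.9, 0.4, 1.7]
gripper_width: -0.1
grip_force: 0.8
```

```bash
python3 -m pendant '[[1,0,0,-0.5,0,0,0],[1,0,0,-0.5,0,0,0],[1,0,0,-0.5,0,0,0],[1,0,0,0,0,0,0],[1,0,0,0,0,0,0],[1,0,0,0,0,0,0],[1,0,0,0,0,0,0],[1,0,0,0,0,0,0],[1,0,0,0,0,0,0],[1,0,0,0,0,0,0]]'
```

```text
time_s: 5.15
tool_pos: [453.2, -77.4, 61.3]
tool_rot: [3.059, 0.713, 0.0]
ft_force: [0.1, -0.3, 3.8]
gripper_width: -0.2
grip_force: 2.0
```

About 4.3 N, which is roughly 2.6 mm of give. I'll release gently, rise and move over the tall tin.

```bash
python3 -m pendant '[[1,0,0,-0.1,0,0,0],[1,0,0,2,0,0,0],[1,0,0,3,0,0,0],[1,0,0,6,0,0,0],[1,0,0,12,0,0,0],[1,0,0,20,0,0,0],[1,0,0,20,0,0,0],[1,0,0,20,0,0,0],[1,0,0,15,0,0,0],[1,0,0,0,0,0,0]]'
python3 -m pendant '[[1,10,5,0,0,0,0],[1,20,9,0,0,0,0],[1,25,12,0,0,0,0],[1,25,12,0,0,0,0],[1,25,12,0,0,0,0],[1,25,12,0,0,0,0],[1,20,9,0,0,0,0],[1,12,5,-10,0,0,0],[1,0,0,-12,0,0,0],[1,0,0,-5,0,0,0]]'
python3 - <<'E'
from bench import cams
import cv2,numpy as np
o=[]
for n,(v,u) in(('scene',(100,180)),('top',(120,220))):
    f=cams.capture(n)['frame'][v:v+130,u:u+95,::-1]
    o.append(cv2.resize(f,None,fx=4,fy=4,interpolation=cv2.INTER_CUBIC))
cv2.imwrite('pics/b.png',np.hstack(o))
E
```

```text
time_s: 6.15
tool_pos: [455.2, -77.6, 162.1]
tool_rot: [3.057, 0.712, 0.009]
ft_force: [1.3, 0.0, 0.4]
gripper_width: 0.1
grip_force: 0.0
time_s: 7.15
tool_pos: [613.2, -1.2, 129.0]
tool_rot: [-3.058, -0.714, 0.009]
ft_force: [-0.1, -0.3, 0.0]
gripper_width: -0.1
grip_force: 0.0
```

View pics/b.png

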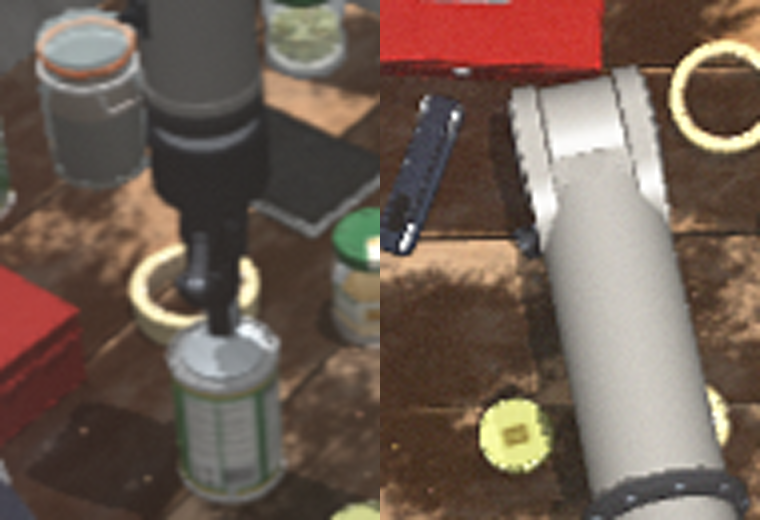

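The tip at crop (224,332) projects down to about (224,346), and the dome centre is (225,352). It is within about 5 mm of centre, so I'll press.

```bash
python3 -m pendant '[[1,1,0,-3,0,0,0],[1,0,1,-3,0,0,0],[1,0,0,-2,0,0,0],[1,0,0,-1,0,0,0],[1,0,0,-1,0,0,0],[1,0,0,-1,0,0,0],[1,0,0,-1,0,0,0],[1,0,0,-0.5,0,0,0],[1,0,0,0,0,0,0],[1,0,0,0,0,0,0]]'
```

```text
time_s: 8.25
tool_pos: [616.2, -0.4, 119.7]
tool_rot: [3.06, 0.713, 0.0]
ft_force: [0.1, -0.2, 0.6]
gripper_width: 0.1
grip_force: 0.0
```

```bash
python3 -m pendant '[[1,0,0,-1,0,0,0],[1,0,0,-1,0,0,0],[1,0,0,-1,0,0,0],[1,0,0,-1,0,0,0],[1,0,0,-1,0,0,0],[1,0,0,0,0,0,0],[1,0,0,0,0,0,0],[1,0,0,0,0,0,0],[1,0,0,0,0,0,0],[1,0,0,0,0,0,0]]'
```

```text
time_s: 9.25
tool_pos: [616.1, -0.4, 114.8]
tool_rot: [3.06, 0.713, 0.0]
ft_force: [-1.7, 0.3, 1.5]
gripper_width: 0.1
grip_force: 0.9
```

```bash
python3 -m pendant '[[1,0,0,-0.5,0,0,0],[1,0,0,-0.5,0,0,0],[1,0,0,-0.5,0,0,0],[1,0,0,0,0,0,0],[1,0,0,0,0,0,0],[1,0,0,0,0,0,0],[1,0,0,0,0,0,0],[1,0,0,0,0,0,0],[1,0,0,0,0,0,0],[1,0,0,0,0,0,0]]'
```

```text
time_s: 10.25
tool_pos: [616.1, -0.4, 113.2]
tool_rot: [3.06, 0.713, 0.0]
ft_force: [-1.6, -0.1, 3.4]
gripper_width: -0.0
grip_force: 2.1
```

Same response as on the squat tin, about 2.6 mm of give. Withdrawing upward.

```bash
python3 -m pendant '[[1,0,0,1,0,0,0],[1,0,0,2,0,0,0],[1,0,0,4,0,0,0],[1,0,0,8,0,0,0],[1,0,0,15,0,0,0],[1,0,0,20,0,0,0],[1,0,0,25,0,0,0],[1,0,0,20,0,0,0],[1,0,0,5,0,0,0],[1,0,0,0,0,0,0]]'
python3 - <<'E'
from bench import cams
import cv2
f=cams.capture('scene')['frame'][130:250,200:340,::-1]
cv2.imwrite('pics/c.png',cv2.resize(f,None,fx=4,fy=4,interpolation=cv2.INTER_CUBIC))
E
```

```text
time_s: 11.25
tool_pos: [616.7, -0.2, 214.1]
tool_rot: [3.059, 0.713, 0.003]
ft_force: [0.5, 0.6, -0.5]
gripper_width: -0.0
grip_force: 0.0
```

View pics/c.png

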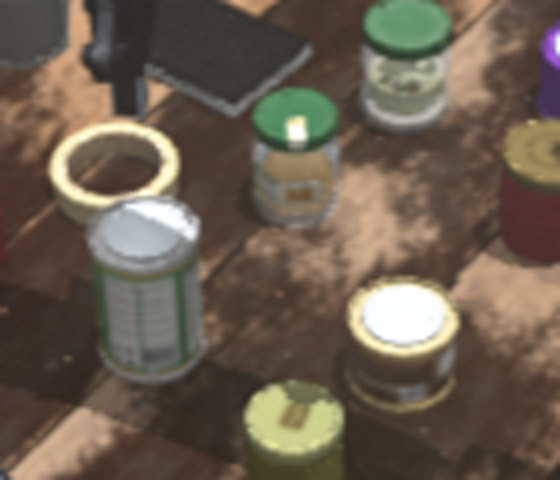

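Both tins stand where they were (tall lid at (145,232), squat lid at (403,314)), and the gripper is clear above. Handing in.

```bash
python3 -c "
from bench import order
print(order.close_job())"
```

```text
the job is handed in; nothing more can be done
None
```

I pressed the squat tin's lid and then the tall tin's, each giving about 2.6 mm at roughly 4 N by the force readings, then withdrew upward; the last picture shows both tins in place, and I handed the job in after about 11 s (no verdict was returned).

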